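Open the curing unit and draw out its tray with the denture

TASK

The denture in the light-curing unit is done: swing the upright black latch handle on its door all the way over to release it, pull the door open and swing it right back to its stop, then reach in behind the tray's front lip and draw the tray fully out so that the denture stands free in front of the unit. The acrylic is still soft, so do not touch the denture and keep it standing on the tray. Go gently: do not force the unit or slam the door or tray, and leave the other things on the bench where they are.

Things in the scene. Friction and masses are not known exactly. Their poses are not given: they have to be found in the camera images.
- curing_unit: white light-curing unit, fixed: casing 145 (x) x 250 (y) x 155 mm tall, chamber over a solid base, door in front. Origin: under the casing's middle, at bench height; x to its back, y left. Casing front x = -72.5 mm, door's outer face x = -88.5. Control column right, y -125 to -63. Chamber y -63 to 115, floor 90, ceiling 142 mm high; with the door open its roof begins 32 mm behind the casing front
- door_hinge (a point): on the vertical hinge axis at the unit's front left corner (unit frame x -88.5, y 122 mm), 117 mm above the bench. Axes turn with the door: -y runs along its outer face from hinge to free edge (188 mm), +x into its 16 mm thickness. Door stands 86 to 155 mm high, amber window; its top 12 mm wrap over, reaching 46 mm back from its outer face
- door_edge (a point): top of the door's free edge, 8 mm behind its outer face, 155 mm above the bench, 188 mm from the hinge axis along the door
- unit_door (a joint): door angle, rad: 0 shut, grows as the free edge swings towards the robot and to the left, stop at 2.0 (115 degrees). Stays where it is left (light friction, about 2 N at the handle). Held shut by the latch
- latch_pivot (a point): on the turning axis (normal to the door) of the black latch handle, in the middle of its bar: 165 mm from the hinge axis along the door, 117 mm above the bench, 40 mm out from the door's outer face. A 25 mm boss joins it to the door here
- latch_tip (a point): middle of the 17 mm ball end of the latch handle, 62 mm from latch_pivot. The handle is a 12.4 mm round bar parallel to the door, with a 33 mm free gap between bar and door. It points up when locked; released, it lies level and points left to the hinge, and the door can be pulled by it
- door_latch (a joint): latch handle angle, rad: 0 upright (locked), grows as its end swings over to the left, stop at 1.571 (level, released). Its tongue frees the door from about 1.2. Stays where it is left; turning takes about 0.22 N m
- tray_lip (a point): middle of the top of the tray's front upstand: aluminium, 118 mm above the bench, 23 mm above the tray's floor, 4 mm thick with a 7 mm rolled top edge, 150 mm wide; with the tray in it stands 6 mm behind the casing's front edge, 26 mm in front of the roof's edge. Axes as the unit's
- tray_floor (a point): middle of the tray's inner floor (128 x 150 mm, low 8 mm rims), 95 mm above the bench; the upstand's inner face is 60 mm in front of it (-x)
- cure_tray (a joint): how far the tray is drawn out towards the robot, m: 0 fully in, stop at 0.100. Slides against about 1.5 N
- denture: pink denture with white teeth on its white cast, 60 mm (x) by 70 mm (y) by 37 mm tall, loose on the tray with its front about 45 mm behind the tray's upstand. Origin: middle of its underside, z up. Not to be touched
- lamp_cream: cream magnifier lamp, fixed, to be kept clear of: its round head, 280 mm across and 45 mm thick, hangs upright and edge-on to the robot, from 0.25 to 0.49 m ahead, 0.19 to 0.23 m to the right, 0.20 to 0.48 m above the bench; its arm rises from there to the back
- bur_stand: round yellow bur stand, 76 mm across, 85 mm tall. Bystander; origin: middle of its underside
- wax_pot: round blue wax pot with a red lid, 56 mm across, 71 mm tall. Bystander; origin: middle of its underside
- tub_white: white tub, 57 x 77 x 50 mm. Bystander; origin: middle of its underside
- cast_far: yellow stone cast of a jaw, 58 x 68 x 32 mm. Bystander; origin: middle of its underside
- bowl: glazed bowl, brown inside, 144 mm across, 63 mm tall. Bystander; origin: middle of its underside

How it is judged:
On the way, in this order (a step that is already met when the one before it is completed fails the run):
1. the latch handle is swung over (past 1.35 rad) while the door is still shut (under 0.15 rad) (value of joint door_latch above 1.35 rad and value of joint unit_door below 0.15 rad), for 0.1 s.
2. the door is swung fully open (past 1.75 rad) with the tray still in (under 30 mm) (value of joint unit_door above 1.75 rad and value of joint cure_tray below 0.03 m), for 0.1 s.
3. the tray is drawn out by more than 88 mm, the denture standing on it (value of joint cure_tray above 0.088 m and z of denture in the frame of tray_floor between -0.004 and 0.008 m and horizontal distance between denture and tray_floor below 0.05 m and angle between denture's own z axis and vertical below 0.15 rad), for 0.2 s.
At the end, for the whole second after the job is handed in: the door stands open beyond 1.75 rad of its 2.0, the tray is out by more than 88 mm of its 100, and the denture stands upright (within 0.15 rad) on the tray's floor, its middle within 50 mm of the floor's middle, at rest (all of step 3 and value of joint unit_door above 1.75 rad and linear speed of denture below 0.02 m/s and velocity of joint unit_door below 0.05 rad/s); the robot touches nothing.
It fails at once if the denture is touched by the robot (over 0.5 N) (contact force between denture and the fingers above 0.5 N or contact force between denture and the arm above 0.5 N).
It fails at once if the door is slammed (faster than 3 rad/s either way) (velocity of joint unit_door above 3 rad/s or velocity of joint unit_door below -3 rad/s).
It fails at once if the tray is jerked or slammed (faster than 0.5 m/s either way) (velocity of joint cure_tray above 0.5 m/s or velocity of joint cure_tray below -0.5 m/s).
It fails at once if the unit, its door, latch or tray is forced (the fingers press on it with over 40 N) (contact force between curing_unit and the fingers above 40 N).
It fails at once if a bystander (bur stand, wax pot, white tub, yellow cast, bowl) is moved more than 25 mm (distance of any of bur_stand, wax_pot, tub_white, cast_far, bowl from where it was at the start of the episode above 0.025 m).
It also fails if it takes over 67 s, if anything falls off the work surface, if the arm or the gripper's body presses on something with over 40 N, if the wrist force passes 120 N, or if a joint passes its speed limit or range.

ROBOT

A 6-joint arm with a two-finger parallel gripper is mounted at the origin on a cart in front of the work surface, level with it; the furniture and walls round the work are solid. World frame = base frame: x ahead of the robot, y to its left, z up, the work surface at z = 0. Lengths are in m, angles in rad, forces in N, time in s.
With the tool pointing down it reaches from about 0.25 to 0.775 m from the base axis. Payload 4 kg.
Tool frame: the origin (TCP) lies between the finger pads; the fingertips stand 11 mm ahead of it and the grasp point (between the pads) lies 8 mm behind it (robot.tip_extent is the z of the fingertips in the tool frame, in m); z points along the fingers, y is the line along which they close (so a half turn about z gives the same grasp; the last joint's range is limited). The gripper opens to 94 mm and grips with 3 to 60 N. Pads are 16 mm wide; open, the fingers measure 119 mm over their backs; the gripper's body (75 mm by 177 mm) begins 78 mm behind the grasp point.
Start: joints at [-1.381, 0.087, 1.371, -0, 1.684, -0.103], TCP at [0.159, -0.527, 0.217] pointing down, gripper open.
Joint ranges: [-3.1, 3.1], [-0.76, 2.03], [0.27, 2.55], [-1.08, 4.22], [0.17, 2.65], [-2.57, 2.57]. Speed limits (rad/s): [2.79, 2.79, 3.14, 3.14, 3.14, 3.14].

INTERFACE

Orientations are given as [roll, pitch, yaw] about the fixed x, y, z axes, in that order (R = Rz(yaw) Ry(pitch) Rx(roll)).
In Python, from bench import robot, imaging gives the robot as it stands.
- The arm moves only by the shell command python3 -m pendant 'ROWS'. ROWS is JSON, a list of rows, each a list of 7 numbers: the shift along the world's x, y, z in cm, then the turn, a rotation vector about the world's x, y, z in degrees, then the opening, from 0 (shut) to 1 (fully open). In form: [[dx, dy, dz, ax, ay, az, jaw], ...]. A call has 1 to 8 rows; each row shifts and turns the commanded pose from where the row before left it; what a row does not reach is not made up. A row lasts 1/10 s, in which the tool goes at most 50 mm and 8.59 degrees, less where a joint would pass 70% of its speed; a pose out of reach is approached as far as the arm can. A call is refused whole if a number of a shift passes 5 or a number of a turn 8.59, either way. A call with a gripper value outside its range is refused whole. The fingers move at their own pace and stop on an object; the grip force is fixed at half the most. Time passes only in rows, so rows that do not move let the fingers close. It gives the time, the measured TCP pose, the force, the opening and the grip force at its end, in the units of the state.
- robot.get_obs(): the state, without advancing time (a new reading comes with each control period).
- imaging.snapshot(name): name is "scene" or "top" or "wrist"; returns the picture (384x512x3 uint8, red, green, blue); there is no depth.
- imaging.camera_params(name): a dict with "camera_matrix" (3x3 intrinsics, pixels), "R" (3x3) and "t" (3): a world point X has camera coordinates R X + t. Camera axes: x right, y down, z forward; pixel columns grow to the right and rows downward; lengths in m; the calibration is good to about 2 mm. A picture is of the moment at which its call begins: read the wrist's pose just before it. camera_params takes no time and is no camera call; for the wrist camera it gives the pose at the moment of the call.
- robot.close_job(): hands the job in; it is judged then, once.
The state is a dict: "time": time; "joint_positions": joint angles; "qvel": joint speeds; "joint_torque": joint torques, N m; "tool_pos": TCP position; "ee_rot": TCP orientation; "wrist_force": force on the tool from outside, world axes, zero at the start; "wrist_torque": the same for the moment, N m; "width": finger opening in m; "finger_force": force on a finger pad.
Only numpy, scipy, OpenCV 4.12 (cv2) and the standard library are available. Lean on these libraries where they do the work, as an engineer would, in place of code of your own. Each camera call takes 0.05 s, during which the arm holds its last target. There are 200 camera calls.

## Working session

There is one attempt and no reset: what is moved stays moved. The work goes in short steps, Python scripts to look and compute and a shell command to move; the robot and the scene stay as the last step left them, time stands still between calls to the robot, and variables do not carry over. Pictures are saved under pics/ and viewed, at most 10 in all, crops included, and the job is handed in when it is done.

```bash
mkdir -p pics; ls; python3 - <<'E'
from bench import robot, imaging
import cv2
for n in ("scene","top"):
    im=imaging.snapshot(n); cv2.imwrite(f"pics/{n}0.png",cv2.resize(im[:,:,::-1],(800,600),interpolation=cv2.INTER_CUBIC))
    p=imaging.camera_params(n); print(n,p)
print(robot.get_obs(),robot.tip_extent)
E
```

```text
pics
scene {'camera_matrix': array([[401.68747291,   0.        , 255.55227649],
       [  0.        , 401.68747291, 193.89567219],
       [  0.        ,   0.        ,   1.        ]]), 'R': array([[-0.85304809, -0.52154189, -0.01740713],
       [-0.28762961,  0.49776427, -0.81822976],
       [ 0.43540574, -0.69298253, -0.57462775]]), 't': array([0.51220505, 0.24898924, 1.01364803])}
top {'camera_matrix': array([[396.01215555,   0.        , 252.23450028],
       [  0.        , 396.01215555, 191.34831697],
       [  0.        ,   0.        ,   1.        ]]), 'R': array([[ 0.01781246, -0.99983356,  0.00394473],
       [-0.99008811, -0.01818829, -0.13926496],
       [ 0.13931353, -0.00142498, -0.9902473 ]]), 't': array([0.0517559 , 0.55737042, 1.19382888])}
{'time': 0.1, 'joint_positions': array([-1.38111823e+00,  8.78736176e-02,  1.37209592e+00, -2.27158515e-05,
        1.68361656e+00, -1.03112958e-01]), 'qvel': array([ 0.00207297, -0.00139018, -0.00146036,  0.0012689 , -0.00103749,
        0.00027228]), 'joint_torque': array([ 2.04790151e-03, -3.41252661e+01, -3.03300655e+01,  7.19840568e-02,
        3.04665836e-02, -1.02184199e-04]), 'tool_pos': array([ 0.15863457, -0.52612527,  0.21542896]), 'ee_rot': array([-3.13960747e+00, -1.82729168e-04,  2.92788340e-01]), 'wrist_force': array([0.25519865, 0.49173531, 0.38938237]), 'wrist_torque': array([-0.01412928, -0.0153499 , -0.01577409]), 'finger_force': 0.0, 'width': 0.0942643352968585} 0.011
```

View pics/scene0.png

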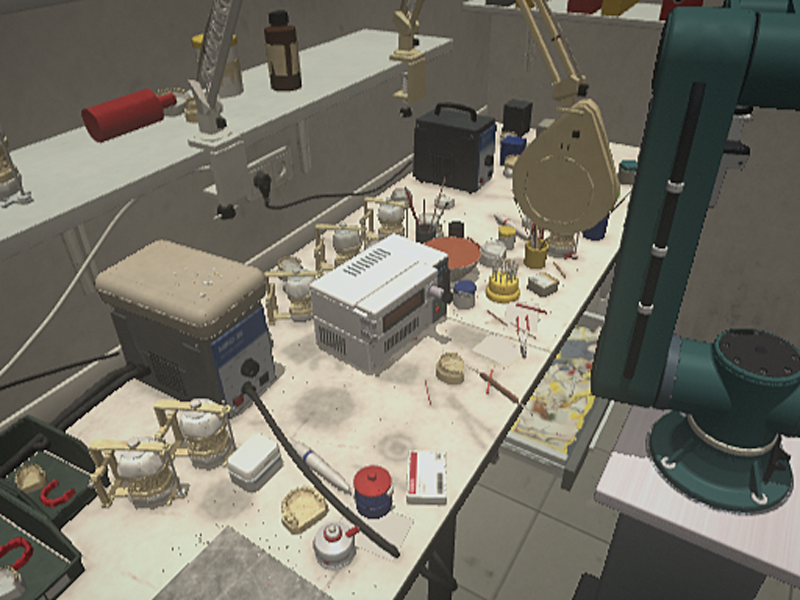

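View pics/top0.png

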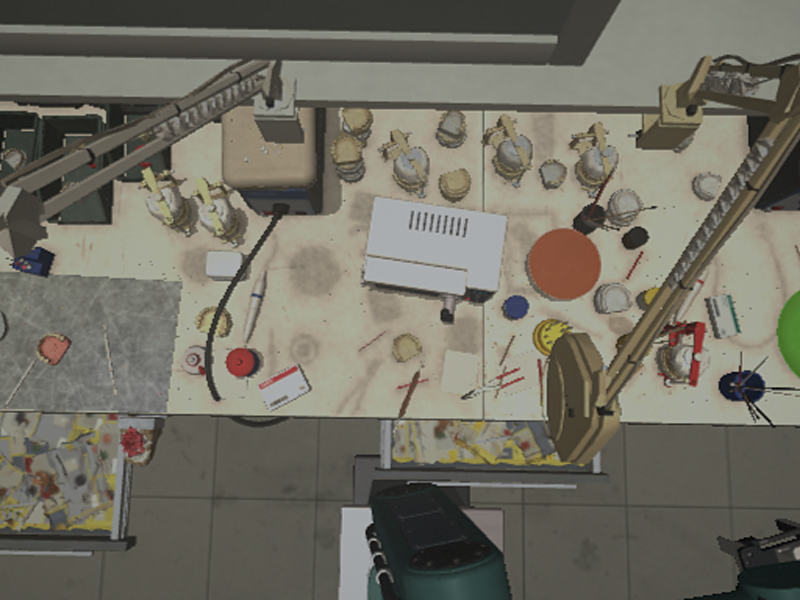

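The top view shows the unit's roof at about (370-507, 195-300), with its latch at (448,305). I'll crop both views for accurate corners.

```bash
python3 - <<'E'
import cv2
from bench import imaging
a=imaging.snapshot("top")[:,:,::-1][115:215,226:336]; b=imaging.snapshot("scene")[:,:,::-1][145:245,190:300]
cv2.imwrite("pics/ct.png",cv2.resize(a,(660,600),interpolation=cv2.INTER_CUBIC))
cv2.imwrite("pics/cs.png",cv2.resize(b,(660,600),interpolation=cv2.INTER_CUBIC))
E
```

```text
(no output)
```

View pics/ct.png

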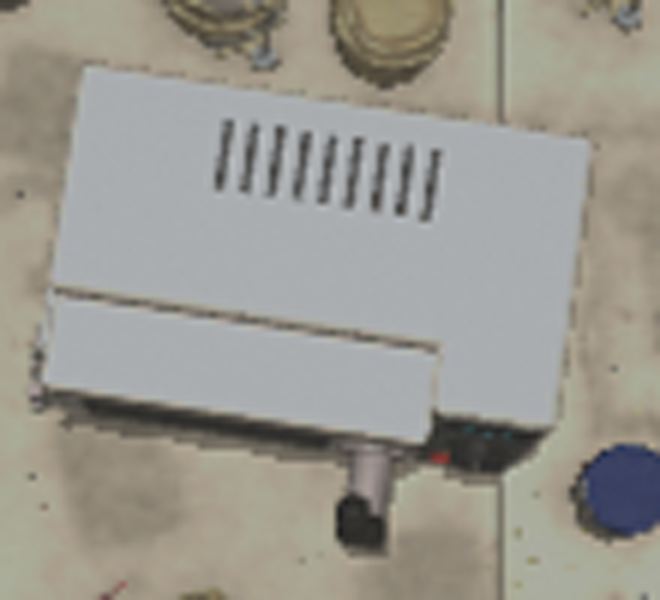

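View pics/cs.png

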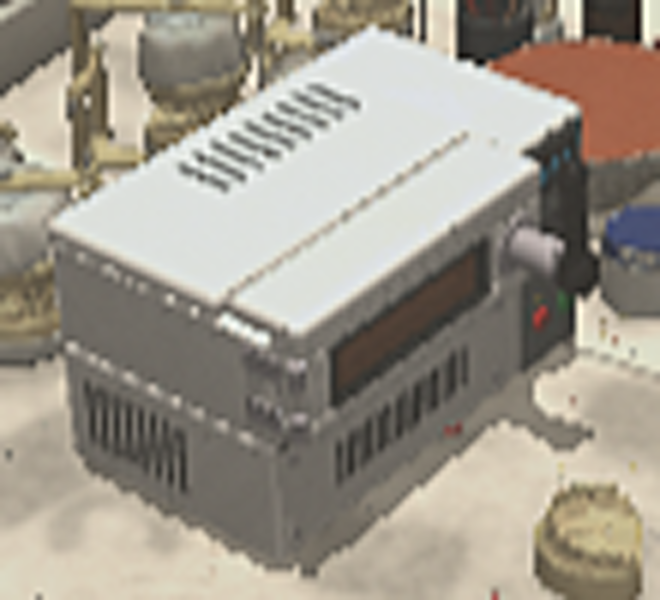

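The crops give clear roof and door corners in both views, so I'll fit the unit's pose from them.

```bash
cat > h.py <<'E'
import numpy as np
from bench import imaging, robot
from scipy.optimize import least_squares
def proj(n,X):
    p=imaging.camera_params(n); c=np.asarray(X)@p["R"].T+p["t"]; q=c@p["camera_matrix"].T; return q[:,:2]/q[:,2:]
def W(q,P):
    c,s=np.cos(q[2]),np.sin(q[2]); P=np.atleast_2d(P).astype(float); return np.c_[q[0]+c*P[:,0]-s*P[:,1],q[1]+s*P[:,0]+c*P[:,1],P[:,2]]
E
python3 - <<'E'
from h import *
P=np.array([[.0725,.125,.155],[.0725,-.125,.155],[-.0725,-.125,.155],[-.0885,.122,.155],[-.0885,-.066,.155]])
t=(np.array([[85,66],[590,141],[553,425],[45,390],[418,445]])+.5)/6-.5+[226,115]
s=(np.array([[50,228],[375,28],[580,105],[285,335],[540,170]])+.5)/6-.5+[190,145]
f=lambda q:np.r_[proj("top",W(q,P))-t,proj("scene",W(q,P))-s].ravel()
r=least_squares(f,[.55,0,-.1],loss="soft_l1"); q=r.x; print(q,np.rad2deg(q[2])); print(f(q).reshape(-1,2).round(1))
for sel,n,m in((slice(0,5),"top",t),(slice(5,10),"scene",s)):
    print(n,least_squares(lambda q:(proj(n,W(q,P))-m).ravel(),q).x)
np.save("q.npy",q)
D=lambda a:(-.0885,.122-a)
names=dict(pivot=(-.1285,-.043,.117),tip=(-.1285,-.043,.179),hinge=(-.0885,.122,.117),edge=(-.0805,-.066,.155),lip=(-.0665,.026,.118),lipout=(-.1665,.026,.118))
for k,v in names.items(): print(k,W(q,v)[0].round(4))
E
```

```text
[ 0.64512943 -0.00836917 -0.1354681 ] -7.7617502097685485
[[-1.5 -1. ]
 [ 0.3 -0.6]
 [-0.1  1.4]
 [-2.7 -0.5]
 [ 0.9  0.4]
 [-1.2 -1.1]
 [-0.7 -0.7]
 [ 1.   0.1]
 [ 1.9  0.5]
 [ 0.6 -1.1]]
top [ 0.644964   -0.00996723 -0.1291622 ]
scene [ 0.64501351 -0.00649233 -0.14724014]
pivot [ 0.512  -0.0336  0.117 ]
tip [ 0.512  -0.0336  0.179 ]
hinge [0.5739 0.1245 0.117 ]
edge [ 0.5565 -0.0629  0.155 ]
lip [0.5828 0.0264 0.118 ]
lipout [0.4837 0.0399 0.118 ]
```

The unit sits at about (0.645, -0.008) with yaw -7.8°. I'll lift over the lamp with the gripper shut, turning by about 155° so that joint 6 has room for the door swing.

```bash
python3 -m pendant '[[0,0,4.8,0,0,8,0],[0,0,4.8,0,0,8,0],[0,0,4.8,0,0,8,0],[0,0,4.8,0,0,8,0],[0,0,4.8,0,0,8,0],[0,0,4.8,0,0,8,0],[0,0,4.8,0,0,8,0],[0,0,4.8,0,0,8,0]]'
python3 -m pendant '[[0.5,4.5,0,0,0,8,0],[0.5,4.5,0,0,0,8,0],[0.5,4.5,0,0,0,8,0],[1,4.5,0,0,0,8,0],[1,4.5,0,0,0,8,0],[1,4.5,0,0,0,8,0],[1,4.5,0,0,0,8,0],[1,4.5,0,0,0,8,0]]'
```

```text
time: 1.0
tool_pos: [0.1551, -0.5149, 0.5788]
ee_rot: [3.137, 0.008, 1.406]
wrist_force: [-1.2, -16.7, 12.9]
width: 0.033
finger_force: 0.0
time: 1.8
tool_pos: [0.2198, -0.153, 0.5794]
ee_rot: [3.136, 0.011, 2.522]
wrist_force: [1.4, 0.1, -0.3]
width: 0.0005
finger_force: 0.0
```

```bash
python3 -m pendant '[[1,4.5,0,0,0,4,0],[1,4.5,0,0,0,4,0],[3,3.3,-1,0,0,4,0],[3,0,-4,0,0,4,0],[3,0,-4,0,0,4,0],[3,0,-4,0,0,4,0],[3,0,-4,0,0,3.4,0],[0,0,-4,0,0,0,0]]'
python3 -m pendant '[[0,0,-4,0,0,0,0],[0,0,-2.5,0,0,0,0],[0,0,0,0,0,0,0]]'
python3 - <<'E'
from h import *; import cv2
o=robot.get_obs(); print(o["joint_positions"],o["tool_pos"],o["ee_rot"])
P=imaging.camera_params("wrist"); im=imaging.snapshot("wrist"); print(P["R"],-P["R"].T@P["t"])
cv2.imwrite("pics/w1.png",cv2.resize(im[:,:,::-1],(800,600),interpolation=cv2.INTER_CUBIC))
q=np.load("q.npy")
for n in ("wrist","top"): print(n,(proj(n,W(q,[[-.1285,-.043,.117],[-.1285,-.043,.179],[-.0885,-.066,.155],[-.0885,.122,.155]]))*1.5625).round(0).tolist())
E
```

```text
time: 2.6
tool_pos: [0.3921, -0.0316, 0.3655]
ee_rot: [3.136, 0.007, 2.998]
wrist_force: [0.8, 1.0, -0.3]
width: 0.0006
finger_force: 0.0
time: 2.9
tool_pos: [0.3883, -0.0314, 0.2999]
ee_rot: [3.135, 0.002, 2.996]
wrist_force: [-0.4, -0.7, 0.3]
width: 0.0003
finger_force: 0.0
[-0.23200135 -0.27561717  1.53977068  0.00658617  1.8762422  -1.65482473] [ 0.38828282 -0.03138369  0.29989245] [3.13543685e+00 1.72590407e-03 2.99559874e+00]
[[ 0.14567509  0.98931235  0.00631199]
 [ 0.96150065 -0.14307675  0.23461785]
 [ 0.23301344 -0.028109   -0.97206719]] [ 0.3219716  -0.02320189  0.46802571]
wrist [[422.0, 414.0], [426.0, 458.0], [394.0, 486.0], [638.0, 483.0]]
top [[445.0, 318.0], [448.0, 314.0], [463.0, 296.0], [360.0, 280.0]]
```

View pics/w1.png

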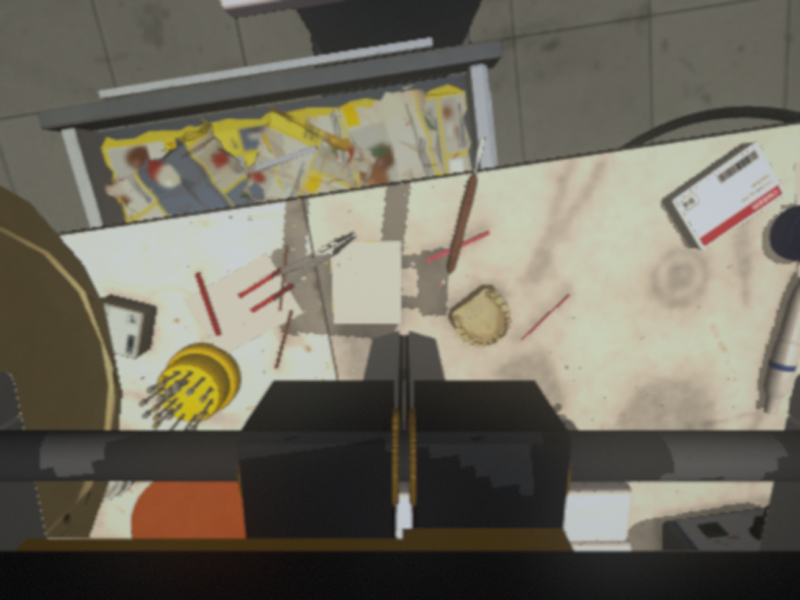

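The wrist view is blocked by the gripper itself. However, the black latch in the top view (447,315 in the enlarged picture) agrees with the prediction (445-448, 314-318). I'll go to the right of the handle and find it by contact.

```bash
python3 -m pendant '[[4,-1.2,0,0,0,0,0],[4,-1.2,0,0,0,0,0],[3.9,-1.2,0,0,0,0,0],[0,0,-4,0,0,0,0],[0,0,-4,0,0,0,0],[0,0,-3,0,0,0,0],[0,0,-1.7,0,0,0,0],[0,0,0,0,0,0,0]]'
python3 - <<'E'
from h import *; import cv2
o=robot.get_obs(); print(o["tool_pos"],o["ee_rot"],o["wrist_force"],o["joint_positions"])
a=imaging.snapshot("top")[:,:,::-1][150:200,270:320]; b=imaging.snapshot("scene")[:,:,::-1][150:210,250:310]
cv2.imwrite("pics/l1.png",np.hstack([cv2.resize(x,(400,400),interpolation=cv2.INTER_CUBIC) for x in(a,b)]))
E
```

```text
time: 3.75
tool_pos: [0.5089, -0.0679, 0.1764]
ee_rot: [3.136, 0.008, 2.995]
wrist_force: [0.9, 0.5, 0.5]
width: 0.0002
finger_force: 0.0
[ 0.50888197 -0.0678689   0.17643506] [3.13590625 0.00788086 2.99539203] [0.92677382 0.52535379 0.46690276] [-0.24735515  0.01096318  1.52954675  0.00645486  1.59381588 -1.67180124]
```

View pics/l1.png

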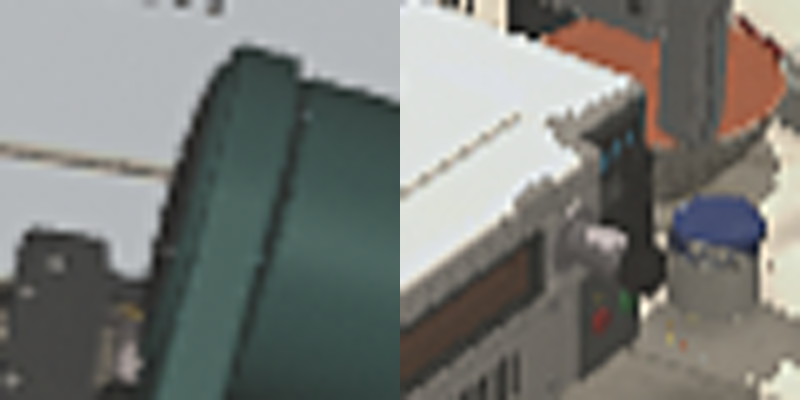

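```bash
python3 -m pendant '[[0.07,0.5,-0.1,0,0,0,0],[0.05,0.4,-0.1,0,0,0,0],[0.05,0.36,-0.1,0,0,0,0],[0.04,0.3,0,0,0,0,0],[0.04,0.3,0,0,0,0,0],[0.04,0.3,0,0,0,0,0],[0,0,0,0,0,0,0]]'
```

```text
time: 4.55
tool_pos: [0.5121, -0.0463, 0.1745]
ee_rot: [3.137, 0.011, 2.996]
wrist_force: [-0.1, -1.9, 0.2]
width: 0.0002
finger_force: 0.5
```

```bash
python3 -m pendant '[[0.08,0.58,-0.14,0,0,0,0],[0.08,0.58,-0.1,0,0,0,0],[0.08,0.56,-0.2,0,0,0,0],[0,0,0,0,0,0,0]]'
python3 - <<'E'
from h import *
o=robot.get_obs(); print(o["wrist_force"],o["wrist_torque"],o["joint_torque"])
E
```

```text
time: 4.95
tool_pos: [0.5148, -0.0282, 0.17]
ee_rot: [3.135, 0.011, 2.996]
wrist_force: [0.0, -1.3, 3.0]
width: 0.0003
finger_force: 1.0
[ 0.02856304 -1.25297084  2.9640574 ] [-0.19100121 -0.15969863 -0.03257495] [  0.8976583  -29.48783219 -28.61650944   0.47793634   0.17290907
   0.04813339]
```

```bash
python3 -m pendant '[[0.06,0.43,-0.25,0,0,0,0],[0.07,0.49,-0.33,0,0,0,0],[0.06,0.45,-0.39,0,0,0,0],[0.05,0.4,-0.44,0,0,0,0],[0.04,0.33,-0.5,0,0,0,0],[0.04,0.27,-0.53,0,0,0,0],[0.02,0.19,-0.56,0,0,0,0],[0.02,0.12,-0.58,0,0,0,0]]'
python3 -m pendant '[[0,0,-0.1,0,0,0,0],[0,0,0,0,0,0,0],[0,0,0,0,0,0,0]]'
```

```text
time: 5.75
tool_pos: [0.5193, 0.0004, 0.1357]
ee_rot: [3.131, 0.014, 2.997]
wrist_force: [0.4, 3.2, 7.2]
width: 0.0007
finger_force: 3.5
time: 6.05
tool_pos: [0.5192, 0.0006, 0.1341]
ee_rot: [3.13, 0.013, 2.997]
wrist_force: [0.7, 2.7, 4.7]
width: 0.0001
finger_force: 2.5
```

```bash
python3 -m pendant '[[0,0,-0.15,0,0,0,0],[0,0,-0.1,0,0,0,0],[0,0,0,0,0,0,0]]'
python3 - <<'E'
from h import *; import cv2
b=imaging.snapshot("scene")[:,:,::-1][150:220,230:310]
cv2.imwrite("pics/l2.png",cv2.resize(b,(640,560),interpolation=cv2.INTER_CUBIC))
E
```

```text
time: 6.35
tool_pos: [0.5194, 0.0007, 0.1337]
ee_rot: [3.13, 0.014, 2.997]
wrist_force: [-2.6, 4.1, 12.6]
width: 0.0004
finger_force: 6.2
```

View pics/l2.png

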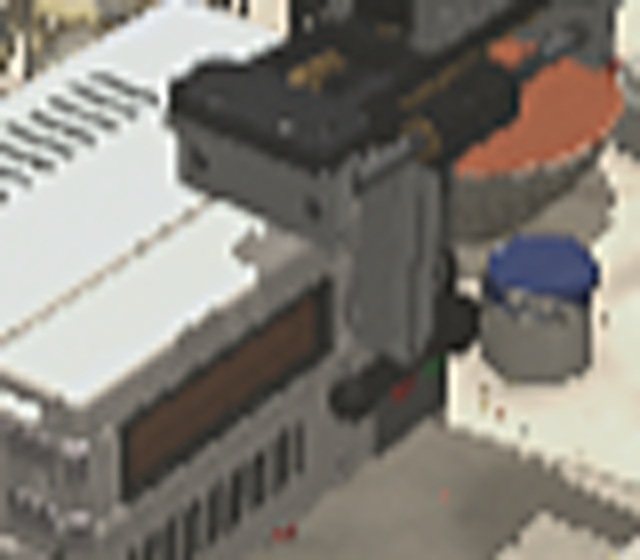

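The handle is level and hard against its stop, with its ball at (350,395) in the crop. Next I hook the shut fingers in behind the bar.

```bash
python3 -m pendant '[[0,0,2.3,0,0,0,0],[1.0,-0.14,0,0,0,0,0],[1.02,-0.14,0,0,0,0,0],[0,0,0,0,0,0,0],[0,0,-1.2,0,0,0,0],[0,0,-0.8,0,0,0,0],[0,0,0,0,0,0,0]]'
```

```text
time: 7.1
tool_pos: [0.5364, -0.0048, 0.1304]
ee_rot: [3.136, 0.005, 2.995]
wrist_force: [-0.0, 0.2, 0.1]
width: 0.0002
finger_force: 0.0
```

```bash
python3 -m pendant '[[0,0,-0.9,0,0,0,0],[0,0,-0.8,0,0,0,0],[0,0,0,0,0,0,0]]'
python3 - <<'E'
from h import *
q=np.load("q.npy"); o=robot.get_obs(); p=o["tool_pos"]; h=W(q,[-.0885,.122,0])[0]
r=p[:2]-h[:2]; print(r,np.hypot(*r))
th=np.arange(0,2.08,.1222)
# centre of finger follows rotation by -th about hinge
C=np.array([[np.cos(th),np.sin(th)],[-np.sin(th),np.cos(th)]]); P=np.einsum('ijk,j->ki',C,r)
# pull bias: shift 4 mm outward (door -x) 
print((np.diff(P,axis=0)*100).round(2).tolist()); print((P+h[:2])[-1])
E
```

```text
time: 7.4
tool_pos: [0.5372, -0.005, 0.1149]
ee_rot: [3.136, 0.008, 2.995]
wrist_force: [-1.0, -0.2, 1.7]
width: 0.0004
finger_force: 0.0
[-0.03671278 -0.12943857] 0.1345443081232507
[[-1.55, 0.54], [-1.47, 0.73], [-1.37, 0.9], [-1.25, 1.06], [-1.11, 1.21], [-0.96, 1.34], [-0.79, 1.44], [-0.61, 1.53], [-0.42, 1.59], [-0.22, 1.63], [-0.02, 1.64], [0.18, 1.63], [0.38, 1.6], [0.57, 1.54], [0.76, 1.46], [0.93, 1.36], [1.09, 1.23]]
[0.47854951 0.21937187]
```

```bash
python3 -m pendant '[[-0.4,0.05,0,0,0,0,0],[-0.78,0.27,0,0,0,-3.5,0],[-0.78,0.27,0,0,0,-3.5,0],[-1.47,0.73,0,0,0,-7,0],[-1.37,0.9,0,0,0,-7,0],[-1.25,1.06,0,0,0,-7,0],[0,0,0,0,0,0,0]]'
cat > door.py <<'E'
from h import *
q=np.load("q.npy"); o=robot.get_obs(); p=o["tool_pos"]; h=W(q,[-.0885,.122,0])[0]; r=p[:2]-h[:2]
y=np.rad2deg((2.9954-o["ee_rot"][2])%(2*np.pi)); a=np.arctan2(r[1],r[0]); a0=np.arctan2(-.12944,-.03671)
print("yaw turned",y,"polar turned",np.rad2deg((a0-a)%(2*np.pi)),"r",np.hypot(*r),"j6",o["joint_positions"][5])
th=np.deg2rad(7)*np.arange(12); P=np.c_[np.cos(a-th),np.sin(a-th)]*.1345
P[0]=r
print((np.diff(P,axis=0)*100).round(2).tolist())
E
python3 door.py
```

```text
time: 8.1
tool_pos: [0.4771, 0.0286, 0.1175]
ee_rot: [3.135, 0.012, 2.509]
wrist_force: [-0.5, -0.7, 0.3]
width: 0.0006
finger_force: 0.0
yaw turned 27.892821359724074 polar turned 29.446188684465714 r 0.13624336410953045 j6 -0.9959217396408738
[[-0.96, 1.36], [-0.92, 1.36], [-0.75, 1.46], [-0.57, 1.54], [-0.38, 1.6], [-0.18, 1.63], [0.02, 1.64], [0.22, 1.63], [0.42, 1.59], [0.61, 1.52], [0.79, 1.44]]
```

```bash
python3 -m pendant '[[-1.0,1.34,0,0,0,-7,0],[-0.92,1.36,0,0,0,-7,0],[-0.75,1.46,0,0,0,-7,0],[-0.57,1.54,0,0,0,-7,0]]'
python3 door.py
python3 - <<'E'
from h import *; import cv2
a=imaging.snapshot("top")[:,:,::-1][115:215,206:316]; b=imaging.snapshot("scene")[:,:,::-1][145:245,190:300]
cv2.imwrite("pics/d1.png",np.hstack([cv2.resize(x,(400,364),interpolation=cv2.INTER_CUBIC) for x in(a,b)]))
E
```

```text
time: 8.5
tool_pos: [0.446, 0.0837, 0.1174]
ee_rot: [3.136, 0.014, 2.015]
wrist_force: [1.1, -1.1, 0.8]
width: 0.0006
finger_force: 1.5
yaw turned 56.15983765493286 polar turned 56.49326795421583 r 0.13428196081258742 j6 -0.3750322950649833
[[-0.42, 1.59], [-0.21, 1.63], [-0.0, 1.64], [0.2, 1.63], [0.39, 1.59], [0.58, 1.53], [0.77, 1.45], [0.94, 1.35], [1.1, 1.22], [1.24, 1.08], [1.36, 0.92]]
```

View pics/d1.png

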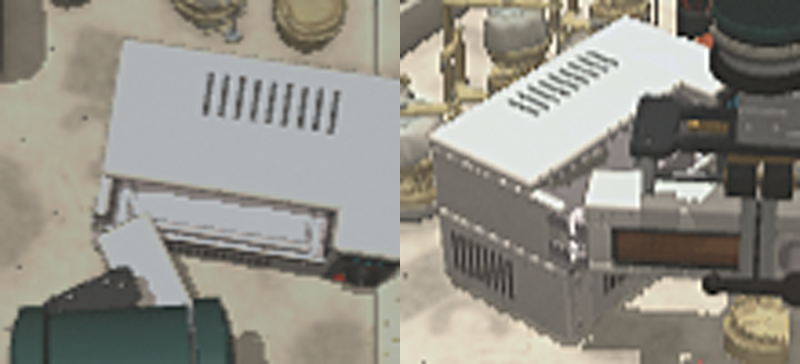

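The door is following the fingers and is now at about 55°, with the chamber and tray visible at left (120-335, 180-250).

```bash
python3 -m pendant '[[-0.42,1.59,0,0,0,-7,0],[-0.21,1.63,0,0,0,-7,0],[0,1.64,0,0,0,-7,0],[0.2,1.63,0,0,0,-7,0],[0.39,1.59,0,0,0,-7,0],[0.58,1.53,0,0,0,-7,0],[0,0,0,0,0,0,0]]'
python3 door.py
```

```text
time: 9.3
tool_pos: [0.4518, 0.1812, 0.1168]
ee_rot: [3.136, 0.01, 1.29]
wrist_force: [0.6, -0.6, -0.5]
width: 0.0004
finger_force: 0.0
yaw turned 97.6951489407635 polar turned 99.10043216794298 r 0.13466274158053784 j6 0.5546981056554287
[[0.8, 1.44], [0.95, 1.34], [1.11, 1.21], [1.25, 1.07], [1.37, 0.91], [1.47, 0.73], [1.55, 0.55], [1.6, 0.36], [1.63, 0.16], [1.64, -0.04], [1.62, -0.24]]
```

```bash
python3 -m pendant '[[0.56,1.03,0,0,0,-5,0],[0.66,0.97,0,0,0,-5,0],[0.53,0.6,0,0,0,-3.5,0],[0.54,0.54,0,0,0,-3.5,0],[0,0,0,0,0,0,0]]'
python3 door.py
```

```text
time: 9.8
tool_pos: [0.4739, 0.2116, 0.1163]
ee_rot: [3.137, 0.011, 0.993]
wrist_force: [0.4, -0.0, -0.2]
width: 0.0005
finger_force: 0.0
yaw turned 114.72575130128942 polar turned 115.24406863691377 r 0.132655295963419 j6 0.8963897321075133
[[1.01, 1.29], [1.29, 1.02], [1.4, 0.86], [1.5, 0.68], [1.57, 0.49], [1.62, 0.3], [1.64, 0.1], [1.64, -0.1], [1.61, -0.3], [1.57, -0.5], [1.49, -0.68]]
```

```bash
python3 -m pendant '[[0.4,0.3,0,0,0,-2,0],[0.3,0.25,0,0,0,-1,0],[0,0,0,0,0,0,0]]'
python3 door.py
```

```text
time: 10.1
tool_pos: [0.4766, 0.2138, 0.116]
ee_rot: [3.141, 0.024, 0.941]
wrist_force: [-10.3, -7.8, 5.8]
width: 0.0002
finger_force: 6.1
yaw turned 117.73105523609752 polar turned 116.71098305820747 r 0.13212354841087054 j6 0.9539547068975484
[[1.01, 1.3], [1.31, 0.99], [1.42, 0.82], [1.51, 0.64], [1.58, 0.45], [1.62, 0.26], [1.64, 0.06], [1.64, -0.14], [1.61, -0.34], [1.55, -0.54], [1.48, -0.72]]
```

The door is at its stop. I'll back off, rise, turn the tool to the unit's axes and look at the tray from above.

```bash
python3 -m pendant '[[-0.5,-0.45,0,0,0,0,0],[-0.3,-0.25,0,0,0,0,0],[0,0,2,0,0,0,0],[0,0,4,0,0,0,0],[0,0,4,0,0,0,0],[0,0,4,0,0,-8,0],[0,0,4,0,0,-8,0],[0,0,3.4,0,0,-8,0]]'
python3 -m pendant '[[0.6,-4,0,0,0,-8,0],[0.6,-4,0,0,0,-8,0],[0.7,-4,0,0,0,-8,0],[0.7,-4,0,0,0,-8,0],[0.6,-1.6,0,0,0,-5.7,0],[0,0,0,0,0,0,0],[0,0,0,0,0,0,0]]'
python3 - <<'E'
from h import *; import cv2
o=robot.get_obs(); print(o["tool_pos"],o["ee_rot"],o["joint_positions"][5])
q=np.load("q.npy"); L=[[-.0665,y,.118] for y in(.101,.026,-.049)]+[[-.0405,.1,.155],[-.0405,-.06,.155],[-.0725,-.125,.155]]
P=imaging.camera_params("wrist"); np.savez("wc.npz",**P); print((proj("wrist",W(q,L))*1.5625).round().tolist(),P["camera_matrix"][0,0])
im=imaging.snapshot("wrist")[:,:,::-1]
cv2.imwrite("pics/w2.png",cv2.resize(im,(800,600),interpolation=cv2.INTER_CUBIC))
E
```

```text
time: 10.9
tool_pos: [0.4729, 0.2106, 0.3335]
ee_rot: [3.136, 0.007, 0.514]
wrist_force: [-0.4, 0.3, -0.2]
width: 0.0004
finger_force: 0.0
time: 11.6
tool_pos: [0.5046, 0.0348, 0.3307]
ee_rot: [3.137, 0.01, -0.138]
wrist_force: [-1.1, 0.9, -0.4]
width: 0.0007
finger_force: 0.0
[0.50458917 0.03481289 0.33072506] [ 3.13707327  0.01046104 -0.13802208] 1.6666599347384223
[[302.0, 165.0], [398.0, 165.0], [495.0, 165.0], [291.0, 125.0], [522.0, 124.0], [611.0, 172.0]] 300.69475222957243
```

View pics/w2.png

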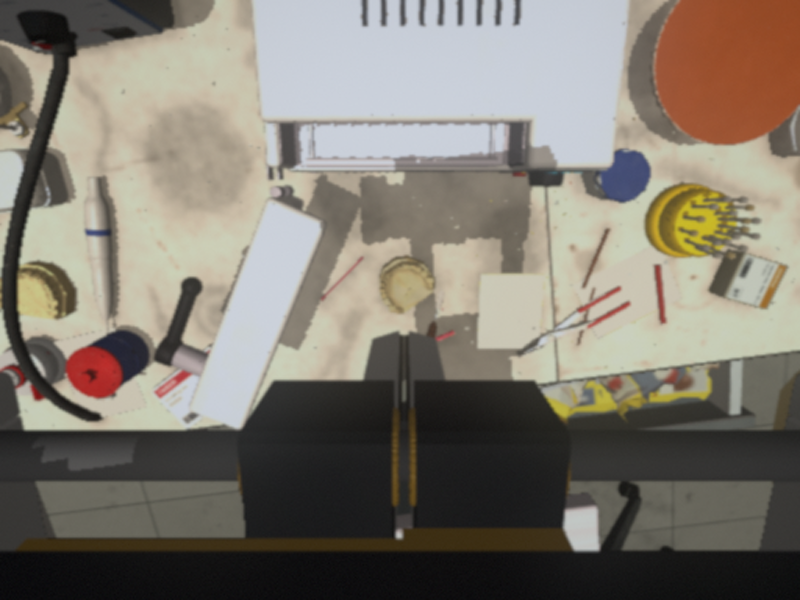

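The door stands open, with the handle at lower left (160-200, 280-370). The tray lip band shows at rows 155-170 and the roof edge at row 121. Both are about 4 px further back than predicted, so I'll refine from an intensity profile.

```bash
python3 - <<'E'
from h import *; import cv2
im=cv2.imread("pics/w2.png"); g=cv2.cvtColor(im,cv2.COLOR_BGR2GRAY)
for c in(330,430): print(c,[(r,int(g[r,c-6:c+6].mean())) for r in range(112,186,2)])
P=np.load("wc.npz"); q=np.load("q.npy")
def ray(u,v,z):
    d=P["R"].T@np.linalg.solve(P["camera_matrix"],[(u+.5)/1.5625-.5,(v+.5)/1.5625-.5,1]); o=-P["R"].T@P["t"]; X=o+d*(z-o[2])/d[2]
    c,s=np.cos(q[2]),np.sin(q[2]); e=X[:2]-q[:2]; return np.round([c*e[0]+s*e[1],-s*e[0]+c*e[1]],4)
print("roof right front",ray(612,167,.155),"roof edge",ray(300,121,.155),ray(520,121,.155))
for v in range(152,176,3): print(v,ray(400,v,.118))
E
```

```text
330 [(112, 207), (114, 207), (116, 204), (118, 195), (120, 168), (122, 140), (124, 166), (126, 198), (128, 206), (130, 207), (132, 207), (134, 207), (136, 207), (138, 206), (140, 206), (142, 206), (144, 206), (146, 206), (148, 207), (150, 207), (152, 207), (154, 206), (156, 194), (158, 169), (160, 190), (162, 205), (164, 192), (166, 172), (168, 194), (170, 159), (172, 151), (174, 159), (176, 152), (178, 149), (180, 145), (182, 131), (184, 115)]
430 [(112, 207), (114, 207), (116, 204), (118, 193), (120, 163), (122, 139), (124, 175), (126, 204), (128, 207), (130, 207), (132, 207), (134, 207), (136, 206), (138, 207), (140, 207), (142, 207), (144, 207), (146, 206), (148, 206), (150, 206), (152, 206), (154, 205), (156, 178), (158, 144), (160, 139), (162, 140), (164, 127), (166, 120), (168, 130), (170, 106), (172, 109), (174, 120), (176, 121), (178, 121), (180, 122), (182, 122), (184, 121)]
roof right front [-0.0689 -0.1248] roof edge [-0.0377  0.0936] [-0.0381 -0.058 ]
152 [-0.0565  0.025 ]
155 [-0.0587  0.025 ]
158 [-0.061  0.025]
161 [-0.0632  0.025 ]
164 [-0.0654  0.025 ]
167 [-0.0677  0.025 ]
170 [-0.07    0.0251]
173 [-0.0722  0.0251]
```

```bash
python3 -m pendant '[[2.4,-0.3,-3,-0.9,-6.6,0,0],[2.5,-0.3,-4,-0.9,-6.6,0,0],[2.5,-0.2,-4,-0.9,-6.6,0,0],[0,0,-4,0,0,0,0],[0,0,0,0,0,0,0],[0,0,0,0,0,0,0]]'
cat > st.py <<'E'
from h import *
from scipy.spatial.transform import Rotation as R
q=np.load("q.npy"); o=robot.get_obs(); e=o["tool_pos"][:2]-q[:2]; c,s=np.cos(q[2]),np.sin(q[2])
a=R.from_euler("xyz",o["ee_rot"]).as_matrix()
print("unit xy",round(c*e[0]+s*e[1],4),round(-s*e[0]+c*e[1],4),"z",o["tool_pos"][2].round(4),"toolz(unit)",(R.from_euler("z",-q[2]).as_matrix()@a)[:,2].round(3),"F",o["wrist_force"].round(1))
E
python3 st.py
```

```text
time: 12.25
tool_pos: [0.5787, 0.028, 0.1813]
ee_rot: [3.138, -0.338, -0.138]
wrist_force: [0.2, -0.2, 1.4]
width: 0.0005
finger_force: 0.0
unit xy -0.0708 0.027 z 0.1813 toolz(unit) [ 0.332 -0.004 -0.943] F [ 0.2 -0.2  1.4]
```

```bash
python3 -m pendant '[[0.5,-0.07,-1.4,0,0,0,0],[0.6,-0.08,-1.5,0,0,0,0],[0.5,-0.07,-1.4,0,0,0,0],[0.4,-0.06,-1.1,0,0,0,0],[0,0,0,0,0,0,0]]'; python3 st.py
```

```text
time: 12.75
tool_pos: [0.5984, 0.0238, 0.1248]
ee_rot: [3.138, -0.335, -0.141]
wrist_force: [0.6, 0.7, -1.0]
width: 0.0002
finger_force: 0.0
unit xy -0.0506 0.0256 z 0.1248 toolz(unit) [ 0.329 -0.006 -0.944] F [ 0.6  0.7 -1. ]
```

```bash
python3 -m pendant '[[0.2,-0.03,-0.6,0,0,0,0],[0.26,-0.03,-0.6,0,0,0,0],[0,0,0,0,0,0,0]]'; python3 st.py
```

```text
time: 13.05
tool_pos: [0.6031, 0.0233, 0.1138]
ee_rot: [3.138, -0.337, -0.141]
wrist_force: [-0.7, 0.5, 0.9]
width: 0.0003
finger_force: 0.0
unit xy -0.046 0.0257 z 0.1138 toolz(unit) [ 0.331 -0.006 -0.944] F [-0.7  0.5  0.9]
```

```bash
python3 -m pendant '[[-0.4,0.05,0,0,0,0,0],[-0.4,0.05,0,0,0,0,0],[-0.6,0.08,0,0,0,0,0],[-0.8,0.11,0,0,0,0,0],[-1,0.14,0,0,0,0,0],[-1,0.14,0,0,0,0,0],[-1,0.14,0,0,0,0,0],[-0.8,0.11,0,0,0,0,0]]'; python3 st.py
python3 -m pendant '[[-0.8,0.11,0,0,0,0,0],[-0.8,0.11,0,0,0,0,0],[-0.8,0.11,0,0,0,0,0],[-0.6,0.08,0,0,0,0,0],[-0.5,0.07,0,0,0,0,0],[-0.3,0.04,0,0,0,0,0],[-0.3,0.04,0,0,0,0,0],[0,0,0,0,0,0,0]]'; python3 st.py
```

```text
time: 13.85
tool_pos: [0.5426, 0.0315, 0.1153]
ee_rot: [3.138, -0.339, -0.141]
wrist_force: [1.3, -1.3, 2.4]
width: 0.0004
finger_force: 1.3
unit xy -0.107 0.0257 z 0.1153 toolz(unit) [ 0.333 -0.006 -0.943] F [ 1.3 -1.3  2.4]
time: 14.65
tool_pos: [0.5016, 0.0373, 0.1142]
ee_rot: [3.138, -0.337, -0.141]
wrist_force: [0.7, -0.6, 0.3]
width: 0.0005
finger_force: 0.6
unit xy -0.1483 0.0259 z 0.1142 toolz(unit) [ 0.33  -0.005 -0.944] F [ 0.7 -0.6  0.3]
```

```bash
python3 -m pendant '[[-0.2,0.03,0,0,0,0,0],[-0.2,0.03,0,0,0,0,0],[0,0,0,0,0,0,0]]'; python3 st.py
```

```text
time: 14.95
tool_pos: [0.4991, 0.0376, 0.1147]
ee_rot: [3.138, -0.34, -0.141]
wrist_force: [5.3, -0.7, -1.8]
width: 0.0004
finger_force: 2.3
unit xy -0.1509 0.0258 z 0.1147 toolz(unit) [ 0.334 -0.005 -0.943] F [ 5.3 -0.7 -1.8]
```

The tray is at its stop. I'll ease off the lip and withdraw along the finger axis.

```bash
python3 -m pendant '[[0.35,-0.05,0,0,0,0,0],[0.15,-0.02,0,0,0,0,0],[-0.34,0.05,1,0,0,0,0],[-0.68,0.09,2,0,0,0,0],[-0.68,0.09,2,0,0,0,0],[-1.5,0.2,4,0,0,0,0],[-2,0.3,4,0,0,0,0],[-2,0,4,0,0,0,0]]'
python3 -m pendant '[[-2,0,3,0,0,0,0],[0,0,0,0,0,0,0],[0,0,0,0,0,0,0]]'
python3 - <<'E'
from h import *; import cv2
a=imaging.snapshot("scene")[:,:,::-1][140:250,190:310]; b=imaging.snapshot("wrist")[:,:,::-1]
cv2.imwrite("pics/f.png",np.hstack([cv2.resize(x,(400,366),interpolation=cv2.INTER_CUBIC) for x in(a,b)]))
E
```

```text
time: 15.75
tool_pos: [0.4297, 0.0446, 0.2863]
ee_rot: [3.138, -0.337, -0.141]
wrist_force: [2.0, -0.2, 0.1]
width: -0.0001
finger_force: 0.0
time: 16.05
tool_pos: [0.411, 0.0444, 0.3155]
ee_rot: [3.139, -0.34, -0.141]
wrist_force: [0.4, 0.1, -1.0]
width: 0.0007
finger_force: 0.0
```

View pics/f.png

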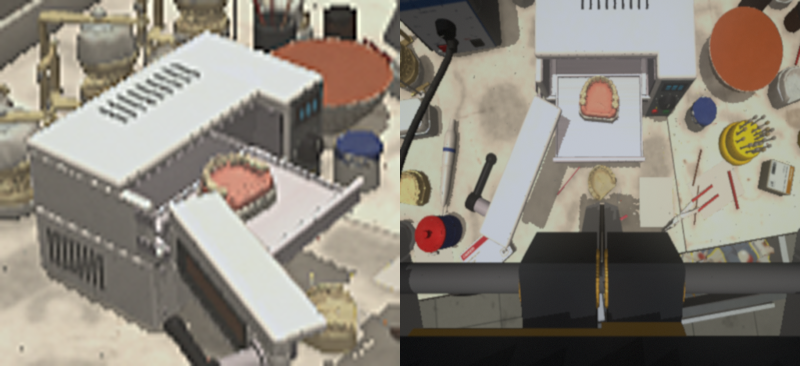

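The tray is fully out with the denture standing on it at (600,100), the door is fully open, and the arm is clear. I'm handing in.

```bash
python3 -c "
from bench import robot
print(robot.close_job())"
```

```text
the job is handed in; nothing more can be done
None
```

The job is handed in after about 16 s: the latch was swung over, the door opened to its stop, and the tray drawn out to its stop; the last picture shows the denture standing on it and the arm clear, though no verdict came back.

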